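# Lift the electrode of a lab cell to its mark with a lift pin

### The arm

A 7-joint arm with a two-finger parallel gripper is mounted at the origin on the work surface. World frame = base frame: x ahead of the robot, y to its left, z up, the work surface at z = 0. Lengths are in m, angles in rad, forces in N, time in s.
With the tool pointing down it reaches from about 0.425 to 0.925 m from the base axis. Payload 6.8 kg.
Tool frame: the origin (TCP) lies on the mounting face of the last link; the fingertips stand 182 mm ahead of it and the grasp point (between the pads) lies bot.tcp_to_grasp ahead of it (bot.tcp_to_grasp is the distance from the TCP to the grasp point, in m); z points along the fingers, y is the direction in which the jaws open and shut (so a half turn about z gives the same grasp; the last joint's range is limited). The gripper opens to 88 mm and grips with 3 to 60 N. Pads are 20 mm wide; open, the fingers measure 115 mm over their backs; the gripper's body (75 mm by 178 mm) begins 61 mm behind the grasp point.
Start: joints at [-1.252, 0.477, 0.022, 1.555, -0.011, 1.109, -0.083], TCP at [0.279, 0.614, 0.405] pointing down, gripper open.
Joint ranges: [-2.96, 2.96], [-0.34, 2.1], [-1.41, 1.46], [0.24, 2.44], [-1.37, 4.51], [0.17, 1.92], [-2.96, 2.96]. Speed limits (rad/s): [2.39, 2.39, 3.14, 3.14, 3.14, 3.14, 3.14].

### API

Orientations are given as [roll, pitch, yaw] about the fixed x, y, z axes, in that order (R = Rz(yaw) Ry(pitch) Rx(roll)).
In Python, from bench import bot, vision, workorder, nets gives the robot as it stands. The module is installed in compiled form; this text tells all that it offers.
- The arm moves only by the tool send_rows, never from a script. Its argument "series" is a list that holds one entry, the list of rows, each a list of 6 numbers: the shift along the world's x, y, z in m, then the turn, a rotation vector about the world's x, y, z in rad. In form: [[[dx, dy, dz, wx, wy, wz], ...]]. A call has 1 to 20 rows; each row shifts and turns the commanded pose from where the row before left it; what a row does not reach is not made up. A row lasts 1/8 s, in which the tool goes at most 62.5 mm and 10.7 degrees, less where a joint would pass 70% of its speed; a pose out of reach is approached as far as the arm can. A call with a gripper value outside its range is refused whole. "claw" is the finger opening in m, from 0 to 0.0878, set as the call begins (left out, the last holds). The fingers move at their own pace and stop on an object; "force" is the grip in N (left out, the last holds). Time passes only in rows, so rows that do not move let the fingers close. It gives the time, the measured TCP pose, the force and the opening at its end, in the units of the state.
- bot.read_state(): the state, without advancing time (a new reading comes with each control period).
- vision.snapshot(name): name is "scene" or "side" or "wrist"; returns a dict with "img" (400x640x3 uint8, red, green, blue), "depth" (400x640 float32, m along the optical axis (not along the pixel's ray), 0 where there is no reading), "fx", "fy", "cx", "cy" (pixels), "R" (3x3) and "t" (3): a world point X has camera coordinates R X + t. Camera axes: x right, y down, z forward; pixel columns grow to the right and rows downward; lengths in m; the calibration is good to about 2 mm. A picture is of the moment at which its call begins.
- workorder.close_job(): hands the job in, once; it reports no verdict.
Trained networks look in the newest picture that a camera, given by its name, has taken for a name from the list of things; names that differ only in an ending like _2 or _b are one class to them, and where a whole thing is asked for, a point or a joint stands for the part that bears it (a point fixed in the world has none). Each returns a list of dicts, best first, with "confidence" (0 to 1); they miss things now and then, are a little off and sometimes report something else, mostly with a low value. They report only what shows in the picture. A call takes as long as a camera call. They do not tell look-alikes from the thing itself.
- nets.outline_of(name, camera): "region" (400x640 bool, what is visible of it) and "rect" ([left, top, right, bottom] in pixels, round what is visible of it).
The state is a dict: "time_s": time; "joints": joint angles; "qd": joint speeds; "effort": joint torques, N m; "eef_pos": TCP position; "eef_rot": TCP orientation; "wrist_force": force on the tool from outside, world axes, zero at the start; "moment": the same for the moment, N m; "finger_gap": finger opening in m.
Only numpy, scipy, OpenCV 4.12 (cv2) and the standard library are available. Lean on these libraries where they do the work, as an engineer would, in place of code of your own. Each camera call takes 0.05 s, during which the arm holds its last target.

### The job

Push the steel end of the blue-handled lift pin through the yellow eye on top of the cell's sprung dip rod, then raise the rod with the pin, against its spring, until the whole red band on the rod has just come clear of the guide tube's mouth (within a centimetre above it), and finish while holding it there, still gripping the pin. Lift by the pin only, without touching the eye or rod with the gripper, and leave the beaker, the bottle and the spare cap where they are.

Things in the scene. Friction and masses are not known exactly. Their poses are not given: they have to be found in the camera images.
- cell: Glass electrochemical cell fixed to the bench; origin at the centre of its underside, z up. Grey base 100 x 90 x 12 (x, y, z), clear jar 60 in diameter up to z = 87, white cap 68 in diameter from z = 87 to 107, dark steel guide tube 15 in diameter on the axis from z = 107 to its open mouth at z = 135. Two port stubs on the cap (x = +22 and -22) reach z = 121; clamp post 10 in diameter at x = 43 reaches z = 92.
- eye (a point): Yellow ring standing upright on the top of the dip rod (steel, 8 in diameter), on the cell's axis; origin at the centre of its hole. Hole 16 in diameter, bar 5 thick, outside diameter 26. The hole runs along the eye's own y axis, level and parallel to the cell's y axis, and can be entered from either side. With the rod down its centre is 175 above the bench (40 above the tube's mouth); it rises with the rod and cannot turn.
- lift_rod (a joint): How far the dip rod is drawn up out of its guide tube, in m: 0 = fully down (as it starts), 0.075 = upper stop. An inner spring pulls it down, about 2 N at 0 and 5 N at the mark (60 N/m); it drops back if let go. The red band on the rod is 8 tall and wholly hidden in the tube at 0; its upper edge reaches the tube's mouth at 0.042 and its lower edge at 0.050, when the whole band just shows.
- pin: Lift pin, loose on the bench, about 70 g: blue upright block handle 30 x 18 x 36 (x, y, z) with a straight steel rod 7 in diameter and 60 long sticking out of the middle of its +x face along +x. Origin at the centre of the handle's underside; the rod's axis is 18 above that, level as it lies. It can be picked from above by pinching the handle across its 18 width (y).
- pin_tip (a point): The rounded free end of the pin's steel rod, on its axis, 75 from the handle's centre (60 from its front face); axes as the pin's.
- beaker: Glass beaker, 64 in diameter, 75 high, standing loose; origin at the centre of its underside. Leave it alone.
- bottle: Amber bottle, 60 in diameter, 125 high, standing loose; origin at the centre of its underside. Leave it alone.
- cap: Spare white cap, 48 in diameter, 30 high, loose; origin at the centre of its underside. Leave it alone.
Mind the look-alikes: they are no part of the job. Of the things that look like the cell, the larger one is meant.

How it is judged:
By the outcome, as a careful person would: the job done as asked, in the order asked, and still so for the second after the job is handed in, while the arm keeps its last pose, push and grip.
It also fails if it takes over 56 s, if anything falls off the work surface, if the arm or the gripper's body presses on something with over 40 N, if the wrist force passes 120 N, or if a joint passes its speed limit or range.

## Working session

There is one attempt and no reset: what is moved stays moved. The work goes in short steps, Python scripts to look and compute and a tool call to move; the robot and the scene stay as the last step left them, time stands still between calls to the robot, and variables do not carry over. Pictures are saved under pics/ and viewed, and the job is handed in when it is done.

Besides the shell and the picture viewer there is one more tool, called after "Emit:" as name([rows], argument=value, ...), one row to a line, values as JSON. send_rows: Moves the arm, as the interface text tells. Its arguments: {"type":"object","properties":{"series":{"type":"array"},"claw":{"type":"number"},"force":{"type":"number"}},"required":["series"]}

```bash
mkdir -p pics; cat > h.py <<'E'
import numpy as np, cv2
from bench import bot, vision, workorder, nets
def snap(c,fn=None):
    s=vision.snapshot(c)
    if fn: cv2.imwrite('pics/'+fn,s['img'][:,:,::-1])
    return s
def cloud(s):
    d=s['depth'];v,u=np.mgrid[:400,:640]
    P=np.stack([(u-s['cx'])/s['fx']*d,(v-s['cy'])/s['fy']*d,d],-1)
    return (P-s['t'])@s['R']
def proj(s,X):
    c=np.asarray(X)@s['R'].T+s['t']
    return c[...,:2]/c[...,2:]*[s['fx'],s['fy']]+[s['cx'],s['cy']]
E
python3 - <<'E'
from h import *
print(bot.tcp_to_grasp); print(bot.read_state())
for c in ['scene','side','wrist']:
    s=snap(c,c+'0.png'); W=cloud(s); print(c,'cam at',(-s['R'].T@s['t']).round(3))
    for n in ['cell','eye','pin','pin_tip','beaker','bottle','cap']:
        for o in nets.outline_of(n,c):
            r=o['region']&(s['depth']>0)
            if r.sum()<5: continue
            p=W[r]; print(n,round(o['confidence'],2),np.round(o['rect']),np.median(p,0).round(3),np.percentile(p,2,axis=0).round(3),np.percentile(p,98,axis=0).round(3))
E
```

```text
0.1633
{'time_s': 0.0, 'joints': array([-1.25206439,  0.47779495,  0.02233578,  1.55637679, -0.0114978 ,
        1.10927951, -0.0830893 ]), 'qd': array([ 2.21522400e-03,  7.58505376e-04,  1.20879936e-03,  3.56684204e-04,
        2.44754053e-03,  6.10845797e-05, -1.81334190e-04]), 'effort': array([-5.52087272e-05, -5.82843554e+01,  1.53454531e+00, -2.72612482e+01,
       -5.42727811e-02,  1.70171651e-02,  1.51244662e-04]), 'eef_pos': array([0.27932824, 0.61422107, 0.40371634]), 'eef_rot': array([-3.13986688e+00,  1.27526679e-04,  2.71479839e+00]), 'wrist_force': array([ 0.30442805, -0.14862128,  0.75861984]), 'moment': array([0.00927868, 0.02120212, 0.00888341]), 'finger_gap': 0.08786505053690397}
scene cam at [ 1.004 -0.35   0.899]
cell 0.73 [295. 194. 342. 257.] [ 0.625 -0.022  0.063] [ 0.562 -0.055  0.002] [0.664 0.028 0.168]
pin 0.43 [346. 140. 358. 158.] [0.46  0.265 0.022] [ 0.44   0.259 -0.001] [0.485 0.278 0.037]
pin_tip 0.67 [348. 143. 366. 166.] [0.463 0.265 0.019] [ 0.43   0.259 -0.003] [0.518 0.278 0.037]
beaker 0.58 [186. 230. 213. 262.] [ 0.442 -0.276  0.045] [ 0.426 -0.
[... 381 characters left out ...]
4. 188. 372. 269.] [ 0.599 -0.025  0.062] [ 0.557 -0.049  0.002] [0.662 0.062 0.172]
eye 0.39 [338. 190. 349. 209.] [ 0.607 -0.01   0.168] [ 0.597 -0.013  0.14 ] [ 0.618 -0.004  0.187]
pin 0.59 [245. 204. 280. 219.] [0.452 0.263 0.022] [0.434 0.258 0.003] [0.516 0.277 0.038]
pin_tip 0.77 [248. 204. 276. 221.] [0.453 0.264 0.021] [0.434 0.258 0.001] [0.516 0.31  0.038]
beaker 0.55 [307. 314. 345. 365.] [ 0.45  -0.287  0.05 ] [ 0.422 -0.307  0.001] [ 0.479 -0.247  0.076]
bottle 0.92 [349. 176. 373. 220.] [0.722 0.12  0.068] [0.7   0.107 0.005] [0.754 0.15  0.126]
cap 0.67 [402. 245. 420. 264.] [ 0.746 -0.093  0.019] [ 0.731 -0.105  0.001] [ 0.778 -0.063  0.029]
wrist cam at [0.203 0.649 0.383]
```

```bash
python3 - <<'E'
import cv2,numpy as np
a=cv2.imread('pics/scene0.png');b=cv2.imread('pics/side0.png')
cv2.imwrite('pics/a1.png',cv2.resize(a[110:320,170:430],None,fx=3,fy=3,interpolation=2)[:600,:800])
cv2.imwrite('pics/b1.png',cv2.resize(b[150:350,220:460],None,fx=3,fy=3,interpolation=2))
E
```

```text
(no output)
```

View pics/a1.png

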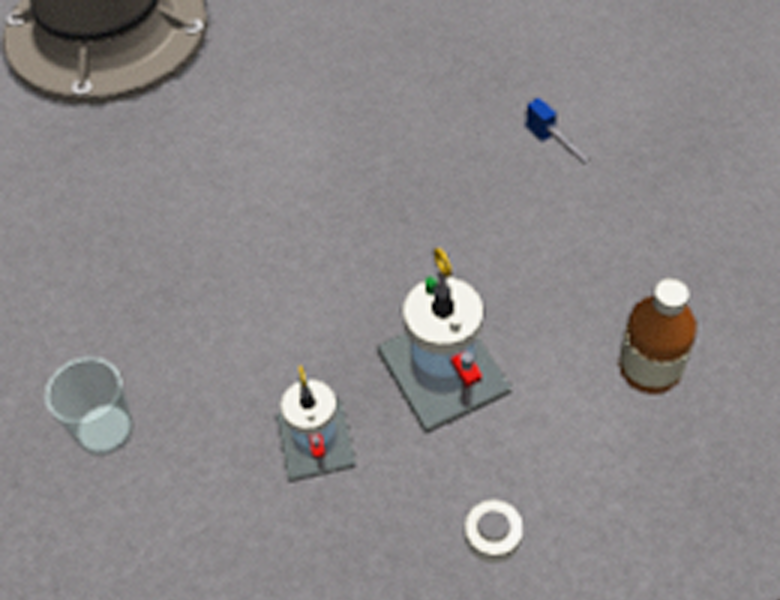

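View pics/b1.png

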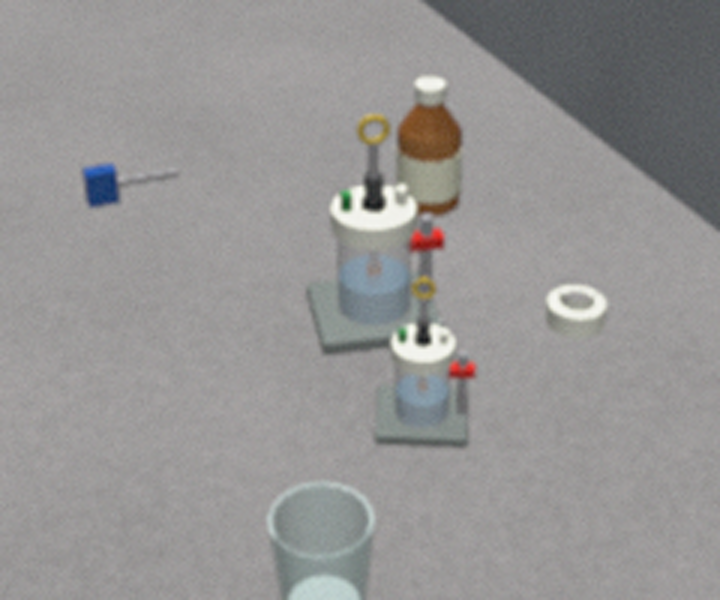

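View pics/side0.png

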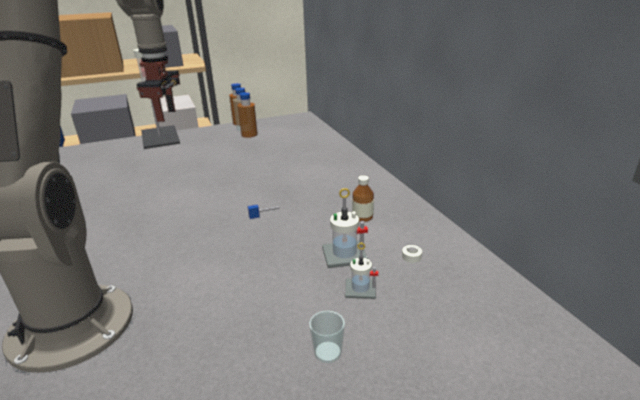

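```bash
cat >> h.py <<'E'
def onz(s,u,v,z):
    d=s['R'].T@np.array([(u-s['cx'])/s['fx'],(v-s['cy'])/s['fy'],1]);o=-s['R'].T@s['t']
    return o+d*(z-o[2])/d[2]
E
python3 - <<'E'
from h import *
for c in ['scene','side']:
    s=snap(c); W=cloud(s); hsv=cv2.cvtColor(s['img'],cv2.COLOR_RGB2HSV).astype(int)
    H,S,V=hsv[...,0],hsv[...,1],hsv[...,2]
    near=(np.hypot(W[...,0]-.612,W[...,1])<.085)&(W[...,2]>.001)&(s['depth']>0)
    yel=near&(H>15)&(H<35)&(S>110)&(W[...,2]>.13)
    red=near&((H<8)|(H>172))&(S>150)&(W[...,2]>.03)
    grn=near&(H>40)&(H<85)&(S>100)&(W[...,2]>.09)
    cap=near&(S<40)&(V>170)&(W[...,2]>.1)&(W[...,2]<.112)
    blue=(H>105)&(H<130)&(S>150)&(np.hypot(W[...,0]-.46,W[...,1]-.265)<.06)
    for n,m in zip('yel red grn cap blue'.split(),[yel,red,grn,cap,blue]):
        p=W[m]
        if len(p)>2:
            m_=(p.min(0)+p.max(0))/2; v,u=np.where(m); print(c,n,len(p),'mean',p.mean(0).round(4),'mid',m_.round(4),'min',p.min(0).round(4),'max',p.max(0).round(4),'px',u.min(),u.max(),v.min(),v.max())
    if c=='scene':
        for u,v in [(380,352),(430,428),(509,390)]:print('basecorner',onz(s,170+u/3,110+v/3,.012).round(4))
    else:
        for u,v in [(308,288),(325,348)]:print('basecorner',onz(s,220+u/3,150+v/3,.012).round(4))
    # pin rod: bright/saturation pixels near line
    R=(np.hypot(W[...,0]-.49,W[...,1]-.27)<.06)&(W[...,2]>.008)&(s['depth']>0)&~blue&(W[...,0]>.45)
    p=W[R]; print('rod',len(p)); 
    if len(p)>5:
        q=p[:,:2]-p[:,:2].mean(0);U,_,vt=np.linalg.svd(q,full_matrices=False);print(p.mean(0),vt[0],(q@vt[0]).min(),(q@vt[0]).max())
    img=s['img']; x0,y0=(335,130) if c=='scene' else (235,195)
    cv2.imwrite(f'pics/pin_{c}.png',cv2.resize(img[y0:y0+45,x0:x0+60,::-1],None,fx=12,fy=12,interpolation=0))
E
```

```text
scene yel 33 mean [ 0.6096 -0.0083  0.1758] mid [ 0.6109 -0.0086  0.1752] min [ 0.5996 -0.0131  0.1635] max [ 0.6222 -0.0042  0.1868] px 315 319 193 201
scene red 46 mean [ 0.6549 -0.021   0.0735] mid [ 0.6521 -0.0204  0.0719] min [ 0.6381 -0.0284  0.0659] max [ 0.666  -0.0124  0.0779] px 321 329 228 238
scene grn 13 mean [ 0.5896 -0.0045  0.1176] mid [ 0.5894 -0.0042  0.1154] min [ 0.5851 -0.0086  0.1101] max [5.936e-01 2.000e-04 1.207e-01] px 312 315 203 207
scene cap 333 mean [ 0.6132 -0.0103  0.1051] mid [ 0.6093 -0.008   0.1065] min [ 0.5767 -0.0416  0.1012] max [0.6419 0.0257 0.1119] px 305 330 203 224
scene blue 82 mean [0.4533 0.2655 0.0252] mid [0.4404 0.2791 0.0168] min [ 0.4129  0.258  -0.0035] max [0.4678 0.3001 0.037 ] px 346 354 143 155
basecorner [ 0.5618 -0.0425  0.012 ]
basecorner [ 0.6518 -0.0589  0.012 ]
basecorner [0.6699 0.02   0.012 ]
rod 46
[0.49127512 0.26623093 0.01948583] [ 0.99187109 -0.12724679] -0.027110382686809088 0.035712298930739086
side yel 34 mean [ 0.6077 -0.0096  0.1758] mid [ 0.6071 -0.0103  0.176 ] min [ 0.5973 -0.0149  0.1653] max [ 0.6169 -0.0058  0.1867] px 340 348 189 197
side red 44 mean [ 0.6478 -0.0236  0.0738] mid [ 0.6469 -0.0237  0.0729] min [ 0.6345 -0.0295  0.0671] max [ 0.6593 -0.0179  0.0787] px 357 367 227 232
side grn 8 mean [ 0.5847 -0.0066  0.1187] mid [ 0.5844 -0.0061  0.1168] min [ 0.583  -0.0102  0.1102] max [ 0.5857 -0.0019  0.1234] px 334 335 214 219
side cap 249 mean [ 0.6039 -0.0173  0.1076] mid [ 0.607  -0.0094  0.1068] min [ 0.5738 -0.0446  0.1018] max [0.6401 0.0257 0.1118] px 330 358 212 227
side blue 94 mean [0.4483 0.2626 0.0231] mid [0.4486 0.2629 0.0225] min [0.4366 0.2568 0.0046] max [0.4607 0.2689 0.0405] px 249 258 206 217
basecorner [0.5682 0.036  0.012 ]
basecorner [ 0.5494 -0.0464  0.012 ]
rod 65
[0.48511527 0.26576099 0.02300749] [ 0.99611182 -0.08809787] -0.03452926180284524 0.03607309619031249
```

View pics/pin_scene.png

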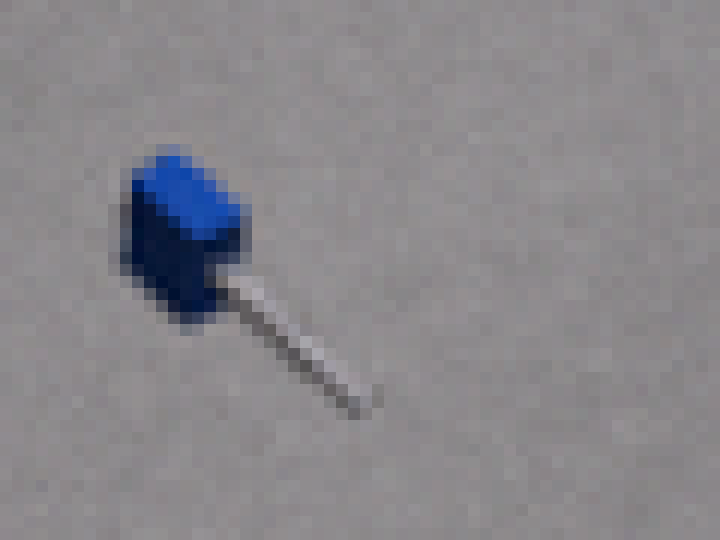

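View pics/pin_side.png

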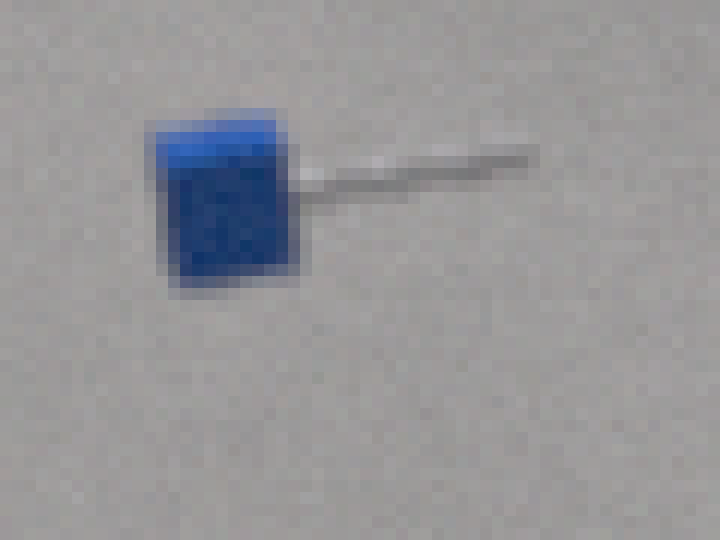

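Emit:
send_rows([
  [[0.016,-0.035,-0.005,0,0,0.033],[0.016,-0.035,-0.005,0,0,0.033],[0.016,-0.035,-0.005,0,0,0.033],[0.016,-0.035,-0.005,0,0,0.033],[0.016,-0.035,-0.005,0,0,0.033],[0.016,-0.035,-0.005,0,0,0.033],[0.016,-0.035,-0.005,0,0,0.033],[0.016,-0.035,-0.005,0,0,0.033],[0.016,-0.035,-0.005,0,0,0.033],[0.016,-0.035,-0.005,0,0,0.033],[0,0,0,0,0,0],[0,0,0,0,0,0]],
], claw=0.06)

```text
time_s: 2.8
eef_pos: [0.4393, 0.2651, 0.3549]
eef_rot: [3.141, 0.0, 3.045]
wrist_force: [-0.0, 1.1, -0.0]
finger_gap: 0.06
```

```bash
python3 - <<'E'
from h import *
st=bot.read_state();print(st['time_s'],st['eef_pos'],st['eef_rot'],st['joints'].round(2))
s=snap('wrist','w1.png');W=cloud(s);print((-s['R'].T@s['t']).round(4),s['R'].round(3),s['fx'])
hsv=cv2.cvtColor(s['img'],cv2.COLOR_RGB2HSV).astype(int);H,S,V=hsv[...,0],hsv[...,1],hsv[...,2]
b=(H>105)&(H<130)&(S>150)&(V>60)
print(b.sum()); 
t=b&(W[...,2]>.032)&(W[...,2]<.042); p=W[t]; print(t.sum(), p.mean(0) if t.sum() else '')
if t.sum()>20:
    print(cv2.minAreaRect((p[:,:2]*1000).astype(np.float32)))
r=(~b)&(W[...,2]>.008)&(W[...,2]<.03)&(np.hypot(W[...,0]-.5,W[...,1]-.265)<.05); p=W[r];print(r.sum())
if r.sum()>10:
    q=p[:,:2]-p[:,:2].mean(0);vt=np.linalg.svd(q,full_matrices=False)[2];print(p.mean(0),vt[0],p.max(0),p.min(0))
E
```

```text
2.8 [0.43926366 0.26512975 0.35490868] [3.14076833e+00 1.08996352e-04 3.04484292e+00] [-0.72  0.27  0.07  1.99 -0.02  0.88  0.83]
[0.3556 0.2734 0.3334] [[ 0.098  0.995 -0.   ]
 [ 0.949 -0.093  0.302]
 [ 0.301 -0.03  -0.953]] 320.47764879216993
582
479 [0.44752898 0.27088336 0.03427855]
((448.019287109375, 270.9573974609375), (15.839956283569336, 28.935361862182617), 84.31959533691406)
309
[0.49408765 0.2670302  0.01905671] [ 0.9965267  -0.08327382] [0.52232996 0.27232221 0.02168622] [0.46886699 0.26220311 0.01621321]
```

View pics/w1.png

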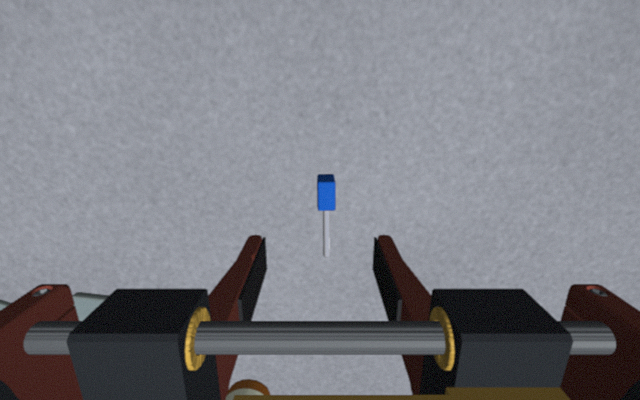

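Emit:
send_rows([
  [[0.006,0.003,-0.02,0,0,0.005],[0.006,0.0025,-0.03,0,0,0],[0,0,-0.035,0,0,0],[0,0,-0.035,0,0,0],[0,0,-0.03,0,0,0],[0,0,-0.018,0,0,0],[0,0,0,0,0,0],[0,0,0,0,0,0]],
])

```text
time_s: 3.85
eef_pos: [0.4517, 0.2706, 0.1875]
eef_rot: [3.14, 0.001, 3.05]
wrist_force: [-0.8, 0.1, -0.1]
finger_gap: 0.06
```

Emit:
send_rows([
  [[0,0,0,0,0,0],[0,0,0,0,0,0],[0,0,0,0,0,0],[0,0,0,0,0,0],[0,0,0,0,0,0],[0,0,0,0,0,0]],
], claw=0, force=55)

```text
time_s: 4.6
eef_pos: [0.4515, 0.27, 0.1867]
eef_rot: [3.141, 0.0, 3.05]
wrist_force: [0.5, 0.5, 1.7]
finger_gap: 0.0176
```

Emit:
send_rows([
  [[0,0,0.02,0,0,0],[0,0,0.04,0,0,0],[0,0,0.04,0,0,0],[0,0,0.04,0,0,-0.1],[0.01,-0.01,0.017,0,0,-0.15],[0.017,-0.017,0,0,0,-0.15],[0.017,-0.017,0,0,0,-0.15],[0.017,-0.017,0,0,0,-0.15],[0.017,-0.017,0,0,0,-0.15],[0.017,-0.017,0,0,0,-0.15],[0.017,-0.017,0,0,0,-0.15],[0.017,-0.017,0,0,0,-0.15],[0.017,-0.017,0,0,0,-0.15],[0.017,-0.017,0,0,0,-0.15],[0.017,-0.017,0,0,0,-0.1],[0.016,-0.017,0,0,0,0],[0,0,0,0,0,0],[0,0,0,0,0,0]],
])

```text
time_s: 6.85
eef_pos: [0.6468, 0.0738, 0.3432]
eef_rot: [-3.14, -0.0, 1.35]
wrist_force: [-0.3, 0.4, -0.9]
finger_gap: 0.0175
```

```bash
python3 - <<'E'
from h import *
st=bot.read_state();print(st['time_s'],st['eef_pos'],st['eef_rot'],st['joints'].round(2),st['finger_gap'])
for c in ['scene','side','wrist']:
    s=snap(c,c+'2.png')
    u,v=proj(s,np.array([.6087,-.009,.175])).astype(int)
    print(c,u,v)
    if c!='wrist': cv2.imwrite(f'pics/{c}2z.png',cv2.resize(s['img'][v-35:v+40,u-40:u+60,::-1],None,fx=8,fy=8,interpolation=0))
E
```

```text
6.85 [0.64679266 0.07378344 0.34320374] [-3.14019898e+00 -2.65325752e-04  1.35043892e+00] [-0.56  0.54  0.5   1.7  -0.3   0.98 -0.17] 0.01752589466135249
scene 316 196
side 344 193
wrist 288 398
```

View pics/scene2z.png

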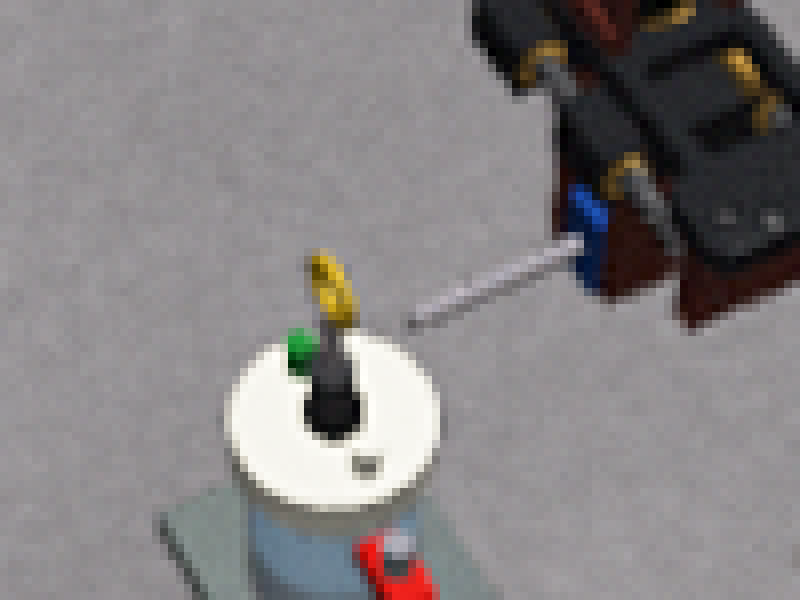

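View pics/side2z.png

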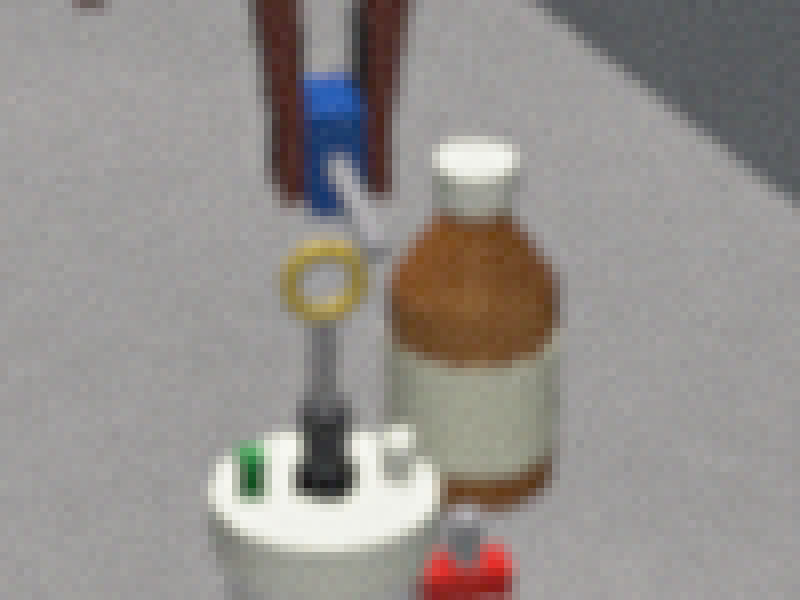

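View pics/wrist2.png

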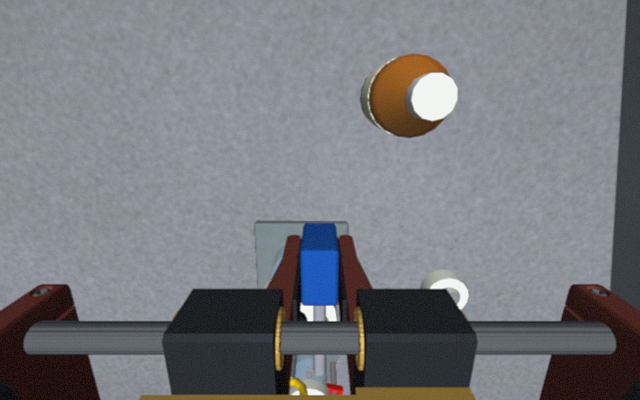

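```bash
python3 - <<'E'
from h import *
st=bot.read_state();T=st['eef_pos'];a=-.22-np.pi/2;d=np.array([np.cos(a),np.sin(a),0]);yd=-d;xd=np.array([np.cos(-.22),np.sin(-.22),0])
tip=T+.071*d+[0,0,-.169];print('pred tip',tip)
s=snap('wrist');p,q=onz(s,255,222,.012),onz(s,348,222,.012);print(p,q,np.arctan2(*(q-p)[1::-1]) ,'centre',(p+q)/2+.045*d)
for c in ['scene','side']:
    s=snap(c);W=cloud(s);hsv=cv2.cvtColor(s['img'],cv2.COLOR_RGB2HSV).astype(int);H,S,V=hsv[...,0],hsv[...,1],hsv[...,2]
    print(c,'pred tip px',proj(s,tip),'base px',proj(s,tip-.06*d))
    near=np.hypot(W[...,0]-.61,W[...,1])<.06
    y=near&(H>15)&(H<38)&(S>90)&(W[...,2]>.155)
    P=W[y];print('eye',y.sum(),P.mean(0).round(4),((P.min(0)+P.max(0))/2).round(4)); v,u=np.where(y);print('px mid',(u.min()+u.max())/2,(v.min()+v.max())/2, proj(s,np.array([.6087,-.009,.175])))
    ax=(W-(tip-.03*d)); r=(abs(ax@d)<.034)&(abs(ax@xd)<.012)&(abs(ax[...,2])<.012)&(s['depth']>0)
    P=W[r];m=P.mean(0);dd=np.linalg.svd(P-m)[2][0];print('rod',r.sum(),m.round(4),dd.round(3),'along',((P-m)@dd).min(),((P-m)@dd).max(),'offset vs pred: x',((P-tip)@xd).mean().round(4),'z',(P-tip)[:,2].mean().round(4),'tip along',((P-tip)@d).max().round(4))
E
```

```text
pred tip [0.63136395 0.00478212 0.17454486]
[0.57188285 0.04923769 0.012     ] [0.66624756 0.0281323  0.012     ] -0.22003641855520142 centre [ 0.60924487 -0.00523039  0.012     ]
scene pred tip px [327.13288563 199.71322709] base px [348.58784049 190.08731597]
eye 54 [0.6177 0.0094 0.2166] [0.6253 0.0223 0.3316]
px mid 331.0 142.0 [316.56606451 196.90733833]
rod 98 [0.6423 0.0405 0.1757] [0.186 0.982 0.019] along -0.039330102356941184 0.024366979878054605 offset vs pred: x 0.0028 z 0.0012 tip along 0.0021
side pred tip px [350.85753386 188.8526152 ] base px [345.53033766 177.93061951]
eye 72 [0.6108 0.0129 0.2094] [0.6229 0.0227 0.2502]
px mid 342.0 157.0 [344.44404848 193.07353632]
rod 110 [0.6403 0.0504 0.1766] [ 0.215  0.975 -0.051] along -0.049227893249745434 0.01571314053946959 offset vs pred: x -0.0012 z 0.002 tip along 0.0028
```

Emit:
send_rows([
  [[-0.009,0.002,0,0,0,0],[-0.0095,0.002,0,0,0,0],[0,0,0,0,0,0],[0,0,0,0,0,0]],
])

```text
time_s: 7.65
eef_pos: [0.6289, 0.077, 0.3439]
eef_rot: [3.141, -0.0, 1.35]
wrist_force: [-0.1, -0.3, -0.9]
finger_gap: 0.0179
```

```bash
cat > look.py <<'E'
from h import *
import sys
k=sys.argv[1]
st=bot.read_state();print(st['time_s'],st['eef_pos'].round(4),st['eef_rot'].round(3),st['finger_gap'],st['wrist_force'].round(2),st['moment'].round(2))
o=[]
for c in ['scene','side']:
    s=snap(c)
    u,v=proj(s,np.array([.611,0,.175])).astype(int); print(c,u-25,v-25)
    o.append(cv2.resize(s['img'][v-25:v+35,u-20:u+20,::-1],None,fx=10,fy=10,interpolation=2))
cv2.imwrite(f'pics/look{k}.png',np.hstack(o))
E
python3 look.py 3
```

```text
7.65 [0.6289 0.077  0.3439] [ 3.141 -0.     1.35 ] 0.017891022779177843 [-0.09 -0.26 -0.86] [-0.07  0.03 -0.01]
scene 295 170
side 318 166
```

View pics/look3.png

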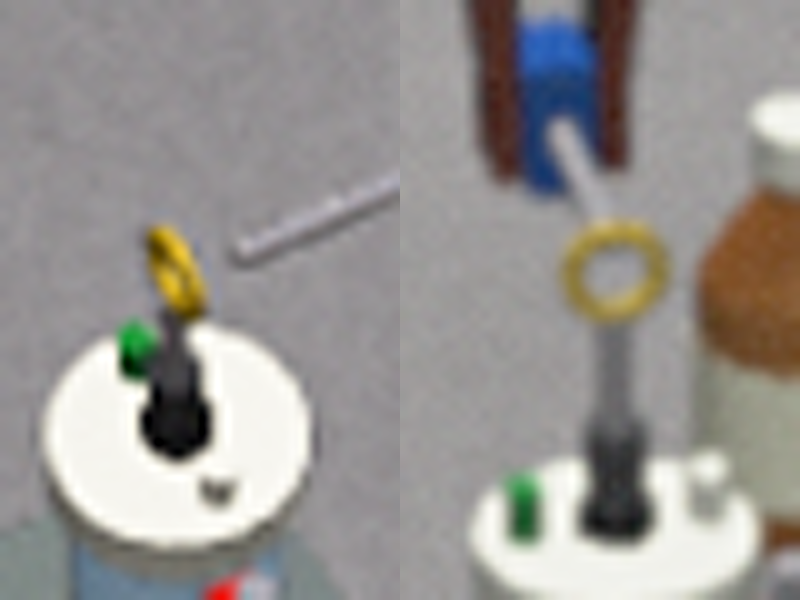

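Emit:
send_rows([
  [[-0.0012,-0.0054,0,0,0,0],[-0.0012,-0.0054,0,0,0,0],[-0.0012,-0.0054,0,0,0,0],[-0.0012,-0.0054,0,0,0,0],[0,0,0,0,0,0]],
])

```text
time_s: 8.38
eef_pos: [0.624, 0.0546, 0.3437]
eef_rot: [3.141, 0.0, 1.349]
wrist_force: [0.7, 0.6, -1.0]
finger_gap: 0.0176
```

```bash
python3 look.py 4
```

```text
8.375 [0.624  0.0546 0.3437] [3.141 0.    1.349] 0.01759616288917874 [ 0.66  0.59 -1.01] [-0.13  0.07  0.02]
scene 295 170
side 318 166
```

View pics/look4.png

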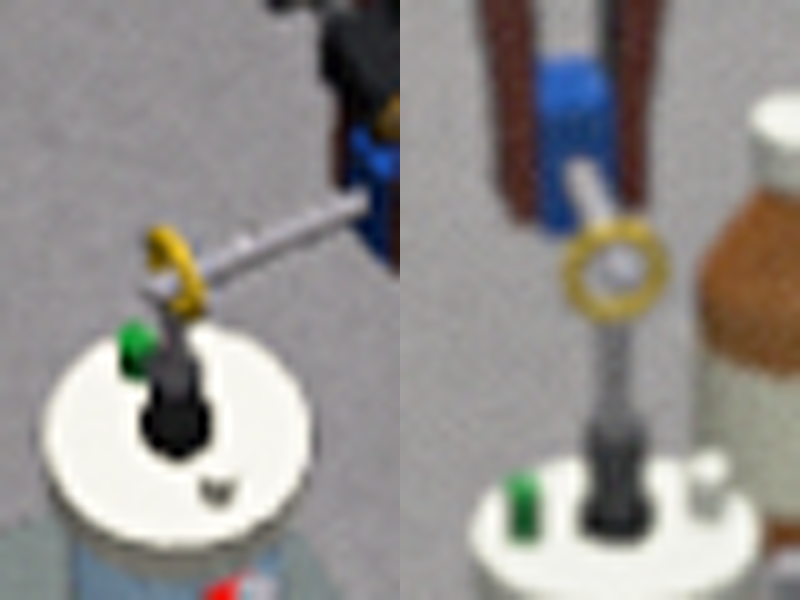

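Emit:
send_rows([
  [[-0.0018,0.0004,0,0,0,0],[-0.0013,-0.0058,0,0,0,0],[-0.0013,-0.0058,0,0,0,0],[-0.0013,-0.0058,0,0,0,0],[-0.0013,-0.0058,0,0,0,0],[0,0,0,0,0,0],[0,0,0,0,0,0]],
], force=60)

```text
time_s: 9.35
eef_pos: [0.6172, 0.0327, 0.3437]
eef_rot: [3.142, -0.0, 1.35]
wrist_force: [-0.0, 0.3, -0.4]
finger_gap: 0.0176
```

```bash
python3 look.py 5
```

```text
9.35 [0.6172 0.0327 0.3437] [ 3.142 -0.     1.35 ] 0.01760459450266424 [-0.01  0.32 -0.35] [-0.04  0.05 -0.02]
scene 295 170
side 318 166
```

View pics/look5.png

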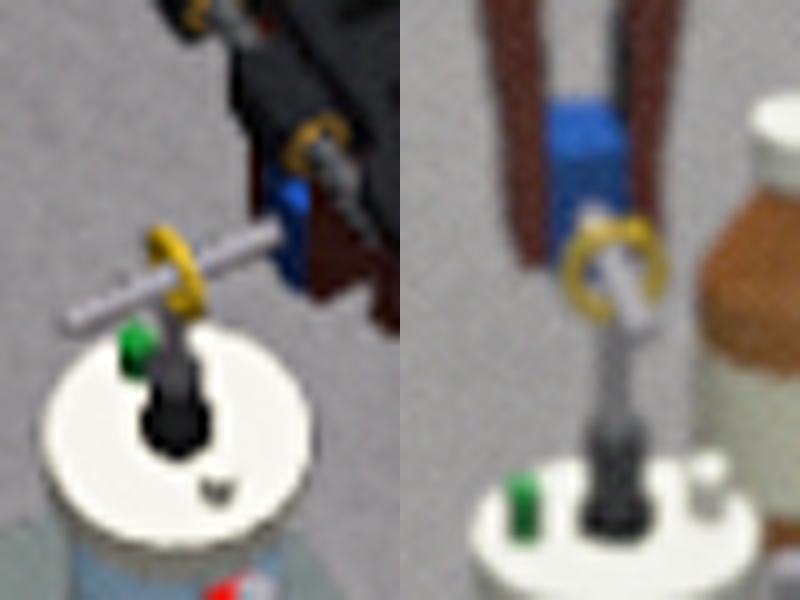

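Emit:
send_rows([
  [[0,0,0.003,0,0,0],[0,0,0.004,0,0,0],[0,0,0.004,0,0,0],[0,0,0.005,0,0,0],[0,0,0.005,0,0,0],[0,0,0.005,0,0,0],[0,0,0.005,0,0,0],[0,0,0.005,0,0,0],[0,0,0.005,0,0,0],[0,0,0.005,0,0,0],[0,0,0.004,0,0,0],[0,0,0,0,0,0],[0,0,0,0,0,0]],
])

```text
time_s: 11.08
eef_pos: [0.6171, 0.0327, 0.3935]
eef_rot: [-3.141, -0.0, 1.35]
wrist_force: [-0.8, 1.1, -5.7]
finger_gap: 0.0176
```

```bash
python3 look.py 6
```

```text
11.075 [0.6171 0.0327 0.3935] [-3.141 -0.     1.35 ] 0.01764741848118582 [-0.82  1.08 -5.67] [0.48 0.01 0.03]
scene 295 170
side 318 166
```

View pics/look6.png

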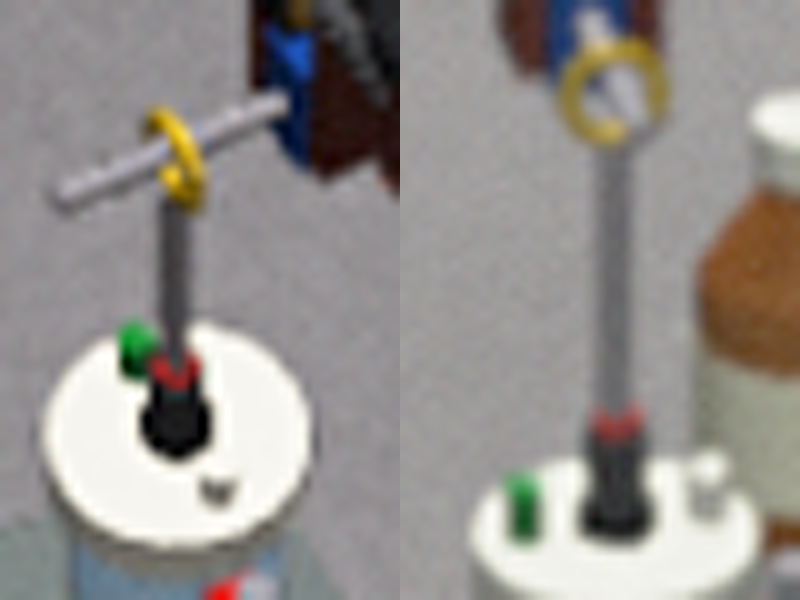

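```bash
cat > rise.py <<'E'
from h import *
for c in ['scene','side']:
    s=snap(c);W=cloud(s);hsv=cv2.cvtColor(s['img'],cv2.COLOR_RGB2HSV).astype(int);H,S,V=hsv[...,0],hsv[...,1],hsv[...,2]
    n=(np.hypot(W[...,0]-.609,W[...,1]+.009)<.02)
    y=n&(H>15)&(H<38)&(S>110)&(W[...,2]>.19)&(W[...,2]<.28)
    P=W[y];v,u=np.where(y);vm=(v.min()+v.max())/2
    zs=np.linspace(.175,.25,751);pv=np.array([proj(s,np.array([.609,-.009,z]))[1] for z in zs])
    print(c,'eye z 3D',((P[:,2].min()+P[:,2].max())/2).round(4),P[:,2].mean().round(4),'rise by px',(zs[np.argmin(abs(pv-vm))]-.175).round(4))
    r=n&((H<8)|(H>172))&(S>110)&(W[...,2]>.125)&(W[...,2]<.16)
    if r.sum(): print('red',r.sum(),W[r][:,2].min().round(4),W[r][:,2].max().round(4), np.unique(np.where(r)[0],return_counts=True),'mouth px',proj(s,np.array([.609,-.009,.135])))
E
python3 rise.py
```

```text
scene eye z 3D 0.2192 0.2225 rise by px 0.0453
red 12 0.1319 0.1424 (array([206, 207, 208]), array([4, 5, 3])) mouth px [316.71248206 206.37079608]
side eye z 3D 0.2223 0.2236 rise by px 0.0468
red 7 0.1338 0.1382 (array([208, 209]), array([4, 3])) mouth px [344.62313543 208.24293793]
```

Emit:
send_rows([
  [[0,0,0.003,0,0,0],[0,0,0.003,0,0,0],[0,0,0.003,0,0,0],[0,0,0,0,0,0],[0,0,0,0,0,0],[0,0,0,0,0,0]],
])

```text
time_s: 12.02
eef_pos: [0.6171, 0.0326, 0.4026]
eef_rot: [-3.141, 0.0, 1.35]
wrist_force: [0.1, 1.4, -6.2]
finger_gap: 0.0173
```

```bash
python3 rise.py; python3 look.py 7
```

```text
scene eye z 3D 0.2293 0.2318 rise by px 0.0528
red 15 0.1346 0.1515 (array([204, 205, 206, 207]), array([3, 4, 5, 3])) mouth px [316.71248206 206.37079608]
side eye z 3D 0.2309 0.2334 rise by px 0.0566
red 11 0.1396 0.1468 (array([204, 205, 206, 207]), array([1, 4, 3, 3])) mouth px [344.62313543 208.24293793]
12.125 [0.6171 0.0326 0.4026] [-3.141  0.     1.35 ] 0.017646576924986286 [ 0.55  1.52 -6.03] [ 0.54  0.1  -0.05]
scene 295 170
side 318 166
```

View pics/look7.png

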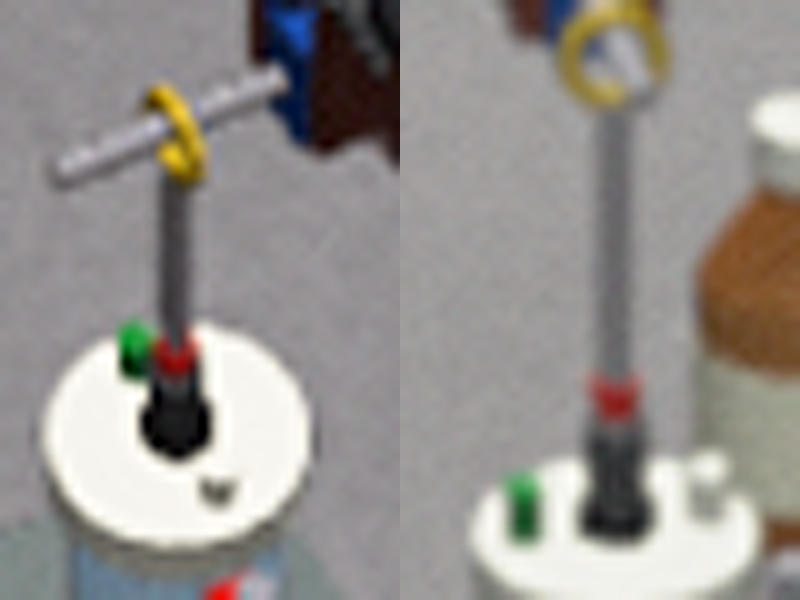

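Emit:
send_rows([
  [[0,0,0,0,0,0],[0,0,0,0,0,0],[0,0,0,0,0,0],[0,0,0,0,0,0],[0,0,0,0,0,0],[0,0,0,0,0,0],[0,0,0,0,0,0],[0,0,0,0,0,0]],
])

```text
time_s: 13.22
eef_pos: [0.6171, 0.0326, 0.4027]
eef_rot: [-3.142, -0.0, 1.35]
wrist_force: [-0.4, 1.4, -6.4]
finger_gap: 0.0179
```

```bash
python3 rise.py; python3 - <<'E'
from h import *
c0=cv2.imread('pics/side0.png');
for c in ['scene','side']:
    a=cv2.imread(f'pics/{c}0.png'); s=snap(c,c+'9.png')
    for n in ['beaker','bottle','cap']:
        for o in nets.outline_of(n,c)[:1]: print(c,n,np.round(o['rect']),round(o['confidence'],2))
E
```

```text
scene eye z 3D 0.229 0.231 rise by px 0.0528
red 13 0.1357 0.1493 (array([204, 205, 206, 207]), array([2, 4, 4, 3])) mouth px [316.71248206 206.37079608]
side eye z 3D 0.2314 0.2334 rise by px 0.0566
red 10 0.1394 0.149 (array([204, 205, 206, 207]), array([1, 3, 3, 3])) mouth px [344.62313543 208.24293793]
scene bottle [375. 205. 405. 245.] 0.9
scene cap [328. 276. 346. 299.] 0.72
side beaker [308. 311. 345. 365.] 0.75
side bottle [350. 173. 370. 222.] 0.63
```

Steady, with the rise about 54–55 mm, in the middle of the allowed 50–60 mm. I'm handing it in.

```bash
python3 -c "
from bench import workorder
print(workorder.close_job())"
```

```text
the job is handed in; nothing more can be done
None
```

The lift pin is through the yellow eye on the larger cell. It is holding the dip rod up with the whole red band clear of the tube's mouth. I handed the job in at about 13 s of the 56 s allowed, with the pin still gripped at 60 N.

**Rise:** I estimate 54–55 mm, where 50–60 mm is wanted. The two cameras disagree by a few millimetres: the scene camera reads 53 mm and the side camera 57 mm from the eye's pixel position. The arm's travel (about 59 mm less about 4.5 mm of slack in the eye) and the red band's height both give about 54 mm.

**Holding:** After about one second of holding still, neither the rise nor the arm's position had changed. The downward force stayed at about 6 N, which matches the spring plus the pin's weight.

**Other objects:** The beaker, bottle and cap still show within a few pixels of where they started. In the last check the networks missed the beaker in the scene view and the cap in the side view; each was confirmed in the other view.

**Gripper clearance:** In the pictures the gripper stayed clear of the eye and rod, and no unexpected forces showed.

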